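# Set the needle valve of a cold-drip coffee stand

### The arm

A 6-joint arm with a two-finger parallel gripper is mounted at the origin on a cart in front of the work surface, level with it; the furniture and walls round the work are solid. World frame = base frame: x ahead of the robot, y to its left, z up, the work surface at z = 0. Lengths are in mm, angles in rad, forces in N, time in s.
With the tool pointing down it reaches from about 275 to 750 mm from the base axis. Payload 10.2 kg.
Tool frame: the origin (TCP) lies midway between the tips of the shut fingers; the grasp point (between the pads) lies 19 mm behind it; x points along the fingers, y is the direction in which the jaws open and shut, and the axes are right-handed (so a half turn about x gives the same grasp; the last joint's range is limited). The gripper opens to 85 mm and grips with 20 to 120 N. Pads are 22 mm wide; open, the fingers measure 114 mm over their backs; the gripper's body (76 mm by 85 mm) begins 54 mm behind the grasp point. The pads swing forward as they close: fully open they stand 13 mm farther back than shut.
Start: joints at [0.882, 0.313, 1.498, -0, 1.331, -0.223], TCP at [235.81, 469.068, 231.294] pointing down, gripper open.
Joint ranges: [-2.94, 2.94], [-0.97, 2.17], [0.19, 2.56], [-1.23, 4.37], [0.02, 3.11], [-2.88, 2.88]. Speed limits (rad/s): [2.39, 2.39, 3.01, 3.14, 3.14, 3.14].

### API

Orientations are given as a unit quaternion [w, x, y, z].
In Python, from rig import ctrl gives the robot as it stands.
- The arm moves only by the tool arm_command, never from a script. Its argument "plan" is a list of rows, each a list of 5 numbers: the shift along the tool's x, y, z in m, then the turn about the tool's x in rad, then the opening, from 0 (shut) to 1 (fully open). A call has 1 to 12 rows; each row shifts and turns the commanded pose from where the row before left it, along the tool's axes as they then stand; what a row does not reach is not made up. A row lasts 1/8 s, in which the tool goes at most 62.5 mm and 10.7 degrees, less where a joint would pass 70% of its speed; a pose out of reach is approached as far as the arm can. A call with a gripper value outside its range is refused whole. The fingers move at their own pace and stop on an object; "squeeze" is the grip in N (left out, the last holds). Time passes only in rows, so rows that do not move let the fingers close. It gives the time, the measured TCP pose, the force and the opening at its end, in the units of the state.
- ctrl.sense(): the state, without advancing time (a new reading comes with each control period).
- ctrl.capture(name): name is "side" or "top" or "wrist"; returns a dict with "color" (400x640x3 uint8, red, green, blue), "fx", "fy", "cx", "cy" (pixels), "k1" (the pictures are not rectified: a ray, as slopes to the right and down, at radius r is drawn at 1 + k1 r^2 times it, then the intrinsics apply), "xyz" and "orientation" of the camera in the world; the wrist camera has in their place "hand_eye" (4x4, takes a point from camera to tool coordinates, whose origin is the TCP and whose axes are the tool frame's). Camera axes: x right, y up, looking along -z (the intrinsics and any distortion apply to the point x, -y, -z); pixel columns grow to the right and rows downward; lengths in mm; the calibration is good to about 2 mm. A picture is of the moment at which its call begins: read the wrist's pose just before it. There is no depth.
- ctrl.finish_job(): hands the job in, once; it reports no verdict.
Trained networks look in the newest picture that a camera, given by its name, has taken for a name from the list of things; names that differ only in an ending like _2 or _b are one class to them, and where a whole thing is asked for, a point or a joint stands for the part that bears it (a point fixed in the world has none). Each returns a list of dicts, best first, with "score" (0 to 1); they miss things now and then, are a little off and sometimes report something else, mostly with a low value. They report only what shows in the picture. A call takes as long as a camera call.
- ctrl.spot_in(camera, query): "uv" ([column, row] in pixels, amid what is visible of it).
- ctrl.regions_of(camera, query): "mask" (400x640 bool, what is visible of it) and "uv" ([column, row] in pixels, amid what is visible of it).
- ctrl.place_of(camera, query): "uv" ([column, row] in pixels: a listed point, or the origin of a listed thing).
The state is a dict: "time_s": time; "joints": joint angles; "dq": joint speeds; "tau": joint torques, N m; "eef_pos": TCP position; "ee_rot": TCP orientation; "force": force on the tool from outside, world axes, zero at the start; "wrist_torque": the same for the moment, N m; "grip_width": opening from 0.0 (shut) to 1.0 (fully open).
Only numpy, scipy, OpenCV 4.12 (cv2) and the standard library are available. Lean on these libraries where they do the work, as an engineer would, in place of code of your own. Each camera call takes 0.05 s, during which the arm holds its last target.

### The job

Set up the empty cold-drip coffee stand: first slide the brew pot along the worktop, without lifting it, until the ringed hole in the middle of its lid is straight under the drip tip, and let go of it. Then turn the brass thumbscrew on top of the valve clockwise until the needle seats (valve fully shut), and back it off a quarter turn counter-clockwise. Finish while still holding the thumbscrew at that setting, so that I can nip up the gland nut below it; leave everything else where it stands.

Things in the scene. Friction and masses are not known exactly. Their poses are not given: they have to be found in the camera images.
- drip_stand: cold-drip coffee stand, fixed, yaw differs by start. Origin on the worktop under the drip tip; +x points away from the robot. Wooden foot 110x180x25 mm from 95 mm behind the origin; on its column, 150 mm behind the origin, a glass reservoir 90 mm wide, top 273 mm high; a 13 mm pipe 158 mm high leads to the valve over the origin
- drip_tip (a point): lower end of the drip tip, on the valve's vertical axis, 98 mm above the worktop. Above it the steel valve, 25 mm thick, from 120 to 172 mm high; a 38 mm graduated collar at 172 to 176 mm (long white ticks a quarter turn apart); a brass six-sided gland nut 23 mm wide, 181 to 189 mm high; then the thumbscrew
- thumbscrew: brass spade-headed thumbscrew on top of the valve, origin on the worktop on the valve's axis. Upright flat head with rounded ends, 38 mm wide (its x), 9 mm thick (its y: pinch it here, from above), 206 to 232 mm high when shut, on a 6 mm spindle down to the gland nut. One black dot on top, on its -x half. Rises 4 mm a turn as it is opened
- thumbscrew_grip (a point): middle of the thumbscrew's head, 219 mm above the worktop when shut; axes as the thumbscrew's
- valve (a joint): angle of the thumbscrew, rad: 0 = needle seated (hard stop), growing as it is turned counter-clockwise seen from above (opening), up to 4.6; a quarter turn is 1.571. At 0 the head's x is the stand's x. Friction torque 0.06 N m, stays where it is left
- brew_pot: loose steel brew pot, 78 mm wide and 76 mm high, about 0.4 kg, standing on the worktop left or right of the valve; origin at the centre of its underside. Wooden handle along its -x (toward the robot): straight level bar 16 mm wide and 16 mm high, 49 to 167 mm from the pot's centre, its middle line 54 mm high
- pot_mark (a point): middle of the pot's perforated lid: black hole in a copper ring 25 mm wide, 76 mm above the pot's underside
- pot_handle (a point): grip point on the middle line of the pot's handle, 105 mm from the pot's centre, 54 mm high; axes as the pot's
- mug: loose blue mug, 82 mm wide, 91 mm high, on the other side of the valve from the pot; origin near the centre of its underside, handle along its -y. Leave alone
- coffee_jar: loose glass jar with a black lid, 67 mm wide, 130 mm high, to the right; origin under its centre. Leave alone
- teaspoon: loose steel teaspoon, 138 mm long, lying to the right; origin under its centre. Leave alone
- lemon: loose lemon, 74x101x69 mm, lying to the right; origin under its centre. Leave alone

How it is judged:
By the outcome, as a careful person would: the job done as asked, in the order asked, and still so for the second after the job is handed in, while the arm keeps its last pose, push and grip.
It also fails if it takes over 69 s, if anything falls off the work surface, if the arm or the gripper's body presses on something with over 40 N, if the wrist force passes 120 N, or if a joint passes its speed limit or range.

## Working session

There is one attempt and no reset: what is moved stays moved. The work goes in short steps, Python scripts to look and compute and a tool call to move; the robot and the scene stay as the last step left them, time stands still between calls to the robot, and variables do not carry over. Pictures are saved under pics/ and viewed, and the job is handed in when it is done.

Besides the shell and the picture viewer there is one more tool, called after "Emit:" as a command line: name --pt "numbers of a row" for each row, then --argument value for the rest. arm_command: Moves the arm, as the interface text tells. Its arguments: {"type":"object","properties":{"plan":{"type":"array"},"squeeze":{"type":"number"}},"required":["plan"]}

```bash
mkdir -p pics; ls; python3 - <<'E'
from rig import ctrl
import cv2
s=ctrl.sense(); print(s)
for n in ["side","top","wrist"]:
    c=ctrl.capture(n); cv2.imwrite(f"pics/{n}0.png",c["color"][:,:,::-1])
    print(n,{k:v for k,v in c.items() if k!="color"})
    for q in ["drip_tip","thumbscrew","thumbscrew_grip","pot_mark","pot_handle","brew_pot","drip_stand","mug"]:
        r=ctrl.place_of(n,q); print(q,[(x["uv"],round(x["score"],2)) for x in r[:2]])
E
```

```text
pics
{'time_s': 0.0, 'joints': array([ 8.81616864e-01,  3.13396137e-01,  1.49841465e+00,  1.48181969e-05,
        1.33098538e+00, -2.23381613e-01]), 'dq': array([-0.00062472, -0.0001901 ,  0.00054598, -0.00062489,  0.00025448,
       -0.00146091]), 'tau': array([ 4.17023584e-04, -4.12261069e+01, -2.59742171e+01, -1.57559180e-04,
        4.15664210e-03, -1.34312304e-04]), 'eef_pos': array([235.63502681, 468.87454667, 230.77107828]), 'ee_rot': array([ 0.68782344,  0.16282109,  0.68820754, -0.16358056]), 'force': array([ 0.15957111, -0.48821502,  0.29930181]), 'wrist_torque': array([-0.03682749, -0.01480012,  0.02614237]), 'grip_width': 1.0036683103581026}
side {'fx': 503.641324325873, 'fy': 503.641324325873, 'cx': 322.6605912970592, 'cy': 198.14777675259327, 'k1': -0.06850072862643765, 'xyz': array([-266.57889131, -867.90638155,  947.42658686]), 'orientation': array([ 0.80770159,  0.41240925, -0.188936  , -0.37661643])}
drip_tip [([305.8, 195.2], 0.82)]
thumbscrew []
thumbscrew_grip [([304.7, 159.0], 0.66)]
pot_mark [([276.6, 177.2], 0.79), ([305.5, 158.9], 0.2)]
pot_handle [([253.0, 2
[... 657 characters left out ...]
 216.9], 0.74)]
drip_stand [([327.2, 176.6], 0.73), ([289.7, 186.0], 0.57)]
mug [([326.9, 176.4], 0.92)]
wrist {'fx': 276.0935934487836, 'fy': 276.0935934487836, 'cx': 322.97826008743465, 'cy': 200.29839894337013, 'k1': -0.029455215901113132, 'hand_eye': array([[ 3.62481542e-04,  2.63612559e-01, -9.64628575e-01,
        -1.42347864e+02],
       [ 9.99999300e-01, -1.18238249e-03,  5.26528192e-05,
         7.21858352e-01],
       [-1.12667999e-03, -9.64627918e-01, -2.63612803e-01,
        -6.55147157e+01],
       [ 0.00000000e+00,  0.00000000e+00,  0.00000000e+00,
         1.00000000e+00]])}
drip_tip []
thumbscrew []
thumbscrew_grip []
pot_mark []
pot_handle []
brew_pot []
drip_stand []
mug []
```

View pics/side0.png

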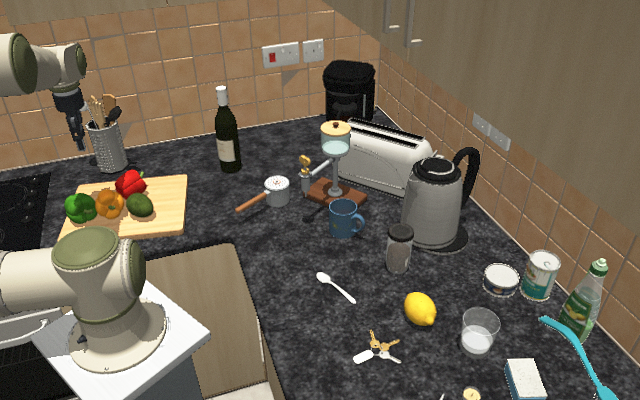

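View pics/top0.png

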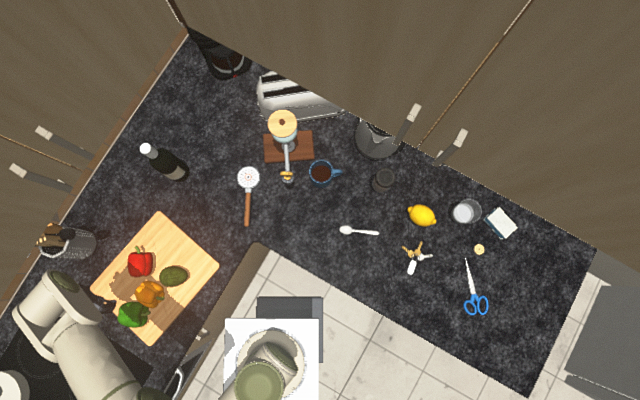

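View pics/wrist0.png

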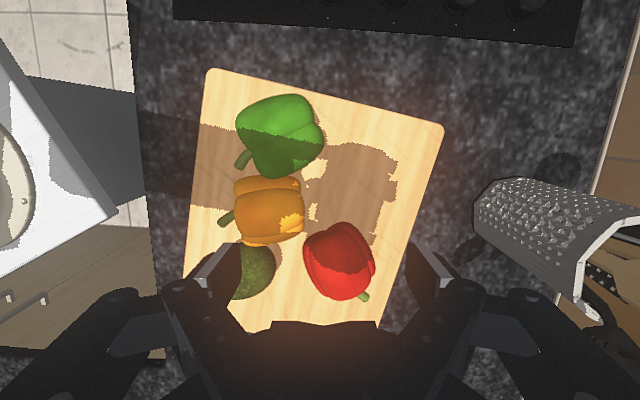

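The side view shows the pot at about (277,188) with its handle toward (240,209), and the brass thumbscrew at (305,160). The top view shows the pot lid at (248,178), the handle running down to (247,225), the screw at (287,176) and the mug at (321,172). Next I'll write helpers and enlarge these areas.

```bash
cat > h.py <<'E'
import numpy as np, cv2
from scipy.spatial.transform import Rotation as R
def Rq(q): return R.from_quat([q[1],q[2],q[3],q[0]])
def campose(c,s=None):
    if "hand_eye" in c:
        H=np.array(c["hand_eye"]); Rt=Rq(s["ee_rot"]).as_matrix()
        return Rt@H[:3,:3], Rt@H[:3,3]+s["eef_pos"]
    return Rq(c["orientation"]).as_matrix(), np.array(c["xyz"])
def K(c): return np.array([[c["fx"],0,c["cx"]],[0,c["fy"],c["cy"]],[0,0,1]]), np.array([c["k1"],0,0,0,0.])
def ray(c,uv,s=None):
    k,d=K(c); p=cv2.undistortPoints(np.array([[uv]],float),k,d)[0,0]
    Rm,t=campose(c,s); v=Rm@np.array([p[0],-p[1],-1]); return t,v/np.linalg.norm(v)
def onz(c,uv,z,s=None):
    t,v=ray(c,uv,s); return t+v*(z-t[2])/v[2]
def proj(c,P,s=None):
    k,d=K(c); Rm,t=campose(c,s); q=(np.atleast_2d(P)-t)@Rm; q=q*[1,-1,-1]
    return cv2.projectPoints(q.reshape(-1,1,3),np.zeros(3),np.zeros(3),k,d)[0][:,0]
def tri(rs):
    A=np.zeros((3,3));b=np.zeros(3)
    for t,v in rs:
        M=np.eye(3)-np.outer(v,v);A+=M;b+=M@t
    return np.linalg.solve(A,b)
def save(c,name,box=None,z=1):
    im=c["color"][:,:,::-1]
    if box: im=im[box[1]:box[3],box[0]:box[2]]
    im=cv2.resize(im,None,fx=z,fy=z,interpolation=cv2.INTER_CUBIC); cv2.imwrite("pics/"+name+".png",im)
E
python3 - <<'E'
from rig import ctrl
from h import *
cs={n:ctrl.capture(n) for n in ["side","top"]}
save(cs["side"],"side1",(225,110,375,250),4);save(cs["top"],"top1",(220,90,360,240),4)
import pickle; pickle.dump(cs,open("c1.pkl","wb"))
for n,c in cs.items():
  for q,z in [("drip_tip",98),("thumbscrew",225),("thumbscrew_grip",222),("pot_mark",76),("pot_handle",54),("brew_pot",0),("mug",0),("drip_stand",0)]:
    for r in ctrl.place_of(n,q)[:2]: print(n,q,np.round(r["uv"],1),round(r["score"],2),np.round(onz(c,r["uv"],z),1))
  for q in ["thumbscrew","brew_pot","mug","drip_stand"]:
    for r in ctrl.regions_of(n,q)[:2]: print(n,"reg",q,np.round(r["uv"],1),round(r["score"],2),r["mask"].sum())
E
```

```text
side drip_tip [307.8 200.6] 0.75 [586.3 -86.8  98. ]
side drip_tip [396.8 267.7] 0.74 [ 518.8 -433.    98. ]
side thumbscrew_grip [304.8 161. ] 0.52 [593.  -73.6 222. ]
side pot_mark [276.2 178.3] 0.57 [633.2  86.9  76. ]
side pot_handle [249.3 202.6] 0.82 [511.1  81.4  54. ]
side brew_pot [276.5 203.8] 0.63 [608.8  68.   -0. ]
side mug [344.2 232.8] 0.87 [ 633.7 -183.7    0. ]
side reg thumbscrew [304.3 160.6] 0.62 94
side reg thumbscrew [420.3 308.5] 0.35 866
side reg brew_pot [271.5 196.7] 0.78 879
side reg mug [342.3 220.7] 0.95 1049
side reg drip_stand [333.7 176.2] 0.88 2473
top drip_tip [287.6 182. ] 0.58 [600.3 -58.3  98. ]
top thumbscrew_grip [287.1 175.2] 0.55 [594.9 -66.8 222. ]
top pot_mark [246.6 176.5] 0.88 [624.4  83.9  76. ]
top pot_handle [243.4 205.8] 0.73 [526.7  95.7  54. ]
top brew_pot [250.4 181.7] 0.68 [622.6  83.7   0. ]
top mug [324.  175.5] 0.75 [ 645.1 -180.5    0. ]
top drip_stand [286.1 187.7] 0.8 [600.5 -45.    0. ]
top reg brew_pot [248.  183.3] 0.81 608
top reg mug [321.3 176. ] 0.76 521
top reg drip_stand [283.3 143.9] 0.87 2191
```

View pics/side1.png

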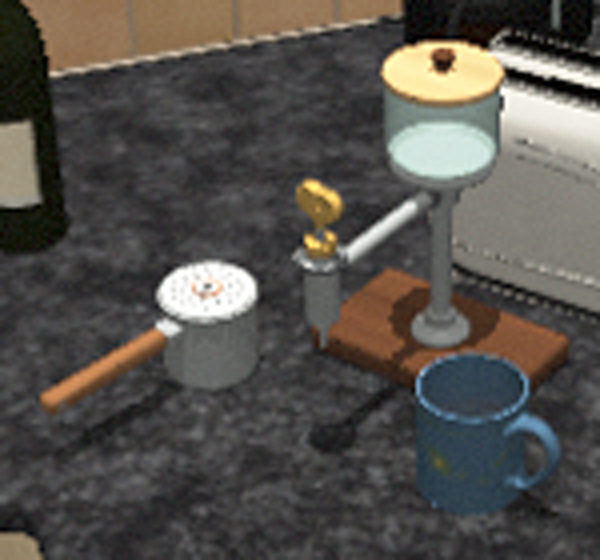

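View pics/top1.png

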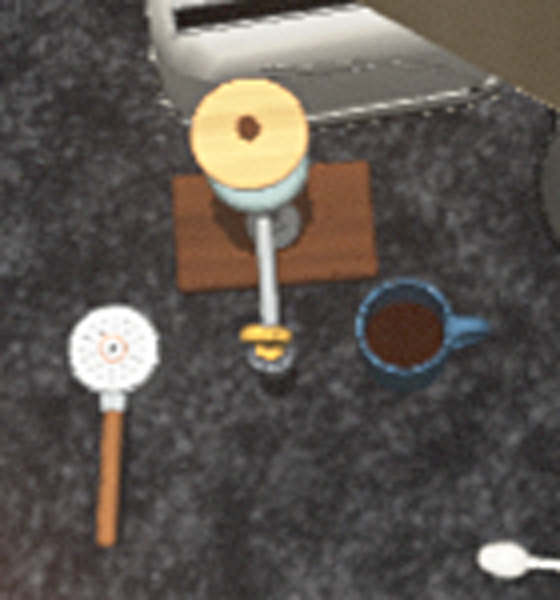

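```bash
python3 - <<'E'
from h import *
import pickle; cs=pickle.load(open("c1.pkl","rb")); S,T=cs["side"],cs["top"]
f=lambda n,x,y:((225+x/4-.5+.125,110+y/4-.375) if n=="s" else (220+x/4-.375,90+y/4-.375))
g=lambda n,x,y,z:print(n,z,np.round(onz(S if n=="s" else T,f(n,x,y),z),1))
print("mark");g("s",207,287,76);g("t",112,347,76);print(tri([ray(S,f("s",207,287)),ray(T,f("t",112,347))]))
print("handle end/start");g("t",106,545,54);g("t",113,408,54);g("s",45,405,54)
print("tip");g("s",323,345,98)
print("collar");g("t",270,352,174);g("s",318,260,174)
print("head ends top");g("t",244,332,232);g("t",288,332,232);g("t",266,332,232);g("s",320,203,222)
print("foot corners (z25): ")
for p in [(180,290),(377,273),(370,163),(172,178)]: g("t",*p,25)
print("reservoir lid");g("t",249,132,273);g("s",443,72,273)
from rig import ctrl
s=ctrl.sense(); print(Rq(s["ee_rot"]).as_matrix().round(3))
E
```

```text
mark
s 76 [621.3  74.5  76. ]
t 76 [624.8  80.4  76. ]
[626.58577286  80.99809296  70.3632805 ]
handle end/start
t 54 [457.8  84.3  54. ]
t 54 [576.1  81.9  54. ]
s 54 [457.9  81.9  54. ]
tip
s 98 [599.  -66.1  98. ]
collar
t 174 [598.2 -62.9 174. ]
s 174 [595.1 -67.6 174. ]
head ends top
t 232 [600.6 -48.  232. ]
t 232 [600.5 -81.2 232. ]
t 232 [600.5 -64.6 232. ]
s 222 [595.1 -71.1 222. ]
foot corners (z25): 
t 25 [688.3  30.7  25. ]
t 25 [ 703.6 -144.4   25. ]
t 25 [ 806.  -137.8   25. ]
t 25 [792.5  40.5  25. ]
reservoir lid
t 273 [744.1 -53.1 273. ]
s 273 [720.6 -76.9 273. ]
[[ 0.     0.449  0.893]
 [-0.     0.893 -0.449]
 [-1.    -0.     0.   ]]
```

Emit:
arm_command --pt "0 0 0 -0.15 1" --pt "0 0 0 -0.15 1" --pt "0 0 0 -0.145 1" --pt "0 -0.042 0.032 0 1" --pt "0 -0.042 0.032 0 1" --pt "0 -0.042 0.032 0 1" --pt "0 -0.042 0.032 0 1" --pt "0 -0.042 0.032 0 1" --pt "0 -0.042 0.032 0 1" --pt "0 -0.042 0.032 0 1" --pt "0 -0.042 0.032 0 1" --pt "0 -0.042 0.032 0 1"

```text
time_s: 4.15
eef_pos: [516.8, 83.6, 231.4]
ee_rot: [0.707, 0.007, 0.707, -0.007]
force: [0.5, 0.5, 0.6]
grip_width: 0.999
```

```bash
python3 - <<'E'
from rig import ctrl
from h import *
import pickle
s=ctrl.sense(); c=ctrl.capture("wrist"); save(c,"w2"); save(c,"w2b",(300,0,640,200),2.3)
pickle.dump((s,c),open("w2.pkl","wb"))
print(s["time_s"],s["eef_pos"],s["joints"].round(3),Rq(s["ee_rot"]).as_matrix().round(3))
for q,z in [("drip_tip",98),("thumbscrew_grip",222),("pot_mark",76),("pot_handle",54),("brew_pot",0)]:
    for r in ctrl.place_of("wrist",q)[:2]: print(q,np.round(r["uv"],1),round(r["score"],2),np.round(onz(c,r["uv"],z,s),1))
E
```

```text
4.15 [516.75694013  83.56571375 231.40970896] [-0.064  0.309  1.502  0.     1.33  -1.614] [[ 0.     0.021  1.   ]
 [ 0.     1.    -0.021]
 [-1.     0.     0.   ]]
drip_tip [193.1 268. ] 0.75 [602.5 -63.5  98. ]
drip_tip [ 37.8 129.2] 0.36 [ 447.4 -200.6   98. ]
pot_mark [323.7 275. ] 0.76 [626.5  82.4  76. ]
pot_handle [321.6 186.6] 0.62 [522.  82.  54.]
brew_pot [323.8 248.7] 0.88 [627.6  82.7   0. ]
```

View pics/w2.png

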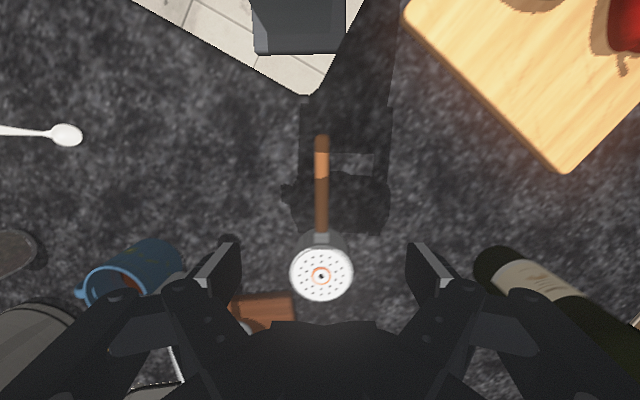

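View pics/w2b.png

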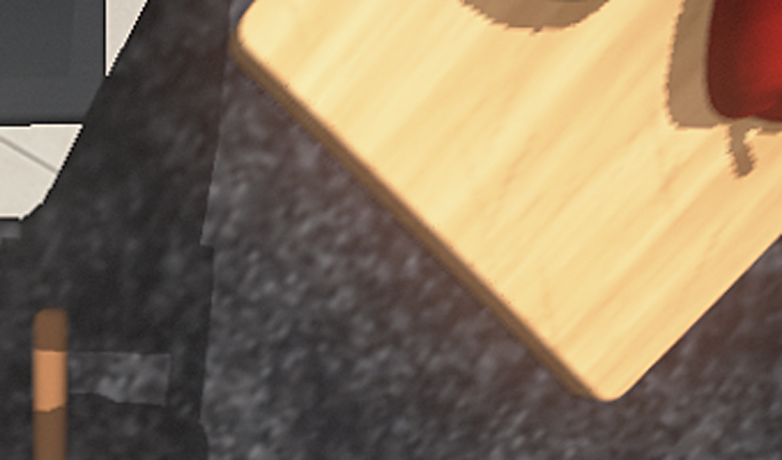

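The wrist view shows the pot lid's ring at (321,276) and the handle straight up the image from (321,235) to (321,137), so the jaws are centred on the handle. I'll descend and grip.

Emit:
arm_command --pt "0.05 -0.001 0 0 1" --pt "0.05 0 0 0 1" --pt "0.05 0 0 0 0.8" --pt "0.03 0 0 0 0.6" --pt "0.016 0 0 0 0.6" --pt "0 0 0 0 0.4" --pt "0 0 0 0 0" --pt "0 0 0 0 0" --pt "0 0 0 0 0" --pt "0 0 0 0 0" --pt "0 0 0 0 0" --squeeze 60

```text
time_s: 5.82
eef_pos: [516.3, 84.1, 36.1]
ee_rot: [0.708, 0.007, 0.707, -0.007]
force: [-2.5, -0.8, 5.9]
grip_width: 0.173
```

```bash
python3 - <<'E'
from rig import ctrl
from h import *
import pickle
s=ctrl.sense(); c=ctrl.capture("wrist"); save(c,"w3")
print(s["time_s"],s["eef_pos"],s["force"],s["wrist_torque"],s["grip_width"])
for q,z in [("drip_tip",98),("pot_mark",76),("pot_handle",54),("thumbscrew_grip",222)]:
    for r in ctrl.place_of("wrist",q)[:2]: print(q,np.round(r["uv"],1),round(r["score"],2),np.round(onz(c,r["uv"],z,s),1))
for n in ["side","top"]:
  cc=ctrl.capture(n)
  save(cc,n+"3",(225,90,375,240),4)
  for q,z in [("drip_tip",98),("pot_mark",76)]:
    for r in ctrl.place_of(n,q)[:2]: print(n,q,np.round(r["uv"],1),round(r["score"],2),np.round(onz(cc,r["uv"],z,s),1))
E
```

```text
5.825 [516.28663923  84.07202638  36.11913968] [-2.47041291 -0.83510467  5.94583601] [-0.19448581  0.11607879 -0.14425584] 0.17331133499599297
pot_handle [321.  270.4] 0.72 [521.5  83.2  54. ]
side drip_tip [306.7 197.1] 0.75 [597.  -73.1  98. ]
side pot_mark [272.2 180.9] 0.59 [615.   86.3  76. ]
top drip_tip [289.6 180.1] 0.93 [606.8 -64.9  98. ]
top pot_mark [291.4 191.1] 0.7 [573.6 -69.7  76. ]
top pot_mark [246.6 178.4] 0.68 [617.8  83.7  76. ]
```

View pics/w3.png

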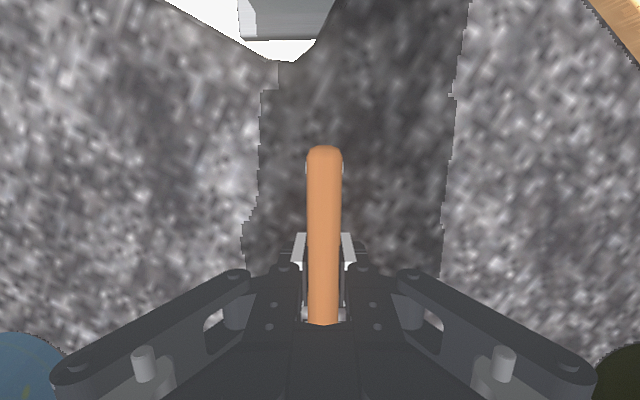

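View pics/side3.png

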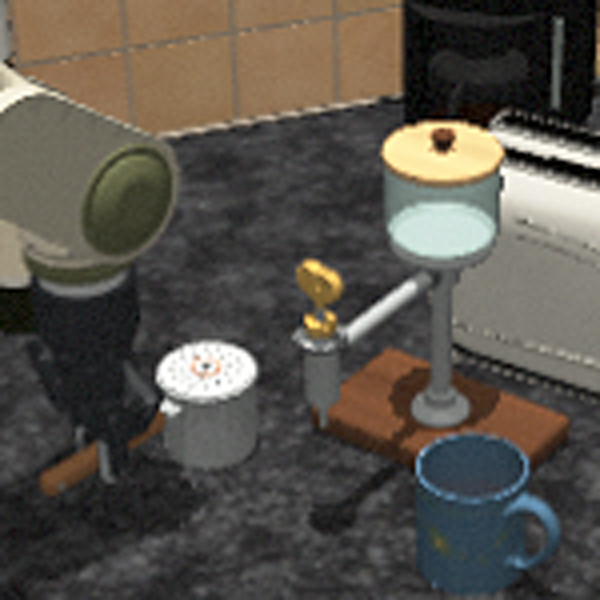

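The handle is held: grip width 0.173 matches the 16 mm bar. The side crop puts the mark at about (276,181) and the tip at (305,196). I'll slide the pot by about (-24,-142) mm.

Emit:
arm_command --pt "0 -0.006 -0.001 0 0" --pt "0 -0.012 -0.002 0 0" --pt "0 -0.0145 -0.002 0 0" --pt "0 -0.0145 -0.002 0 0" --pt "0 -0.0145 -0.002 0 0" --pt "0 -0.0145 -0.002 0 0" --pt "0 -0.0145 -0.002 0 0" --pt "0 -0.0145 -0.002 0 0" --pt "0 -0.0145 -0.002 0 0" --pt "0 -0.0145 -0.002 0 0" --pt "0 -0.006 -0.002 0 0" --pt "0 -0.002 0 0 0"

```text
time_s: 7.88
eef_pos: [492.3, -57.0, 35.8]
ee_rot: [0.708, 0.007, 0.707, -0.007]
force: [0.1, 6.8, 6.6]
grip_width: 0.175
```

```bash
python3 - <<'E'
from rig import ctrl
from h import *
import pickle
s=ctrl.sense(); c=ctrl.capture("wrist"); save(c,"w4")
print(s["time_s"],s["eef_pos"],s["force"],s["wrist_torque"],s["grip_width"])
cs={}
for n in ["side","top"]:
  cc=cs[n]=ctrl.capture(n)
  for q,z in [("drip_tip",98),("pot_mark",76)]:
    for r in ctrl.place_of(n,q)[:2]: print(n,q,np.round(r["uv"],1),round(r["score"],2),np.round(onz(cc,r["uv"],z,s),1))
save(cs["side"],"side4",(270,140,340,220),7);save(cs["top"],"top4",(260,140,330,220),7)
pickle.dump(cs,open("c4.pkl","wb"))
E
```

```text
7.875 [492.31515143 -56.98021287  35.83235542] [0.1016123  6.75169643 6.58585164] [ 1.4377786  -0.55520172  0.64575554] 0.17464217447816288
side drip_tip [309.2 198.2] 0.89 [597.5 -82.1  98. ]
side pot_mark [305.2 199.1] 0.77 [609.1 -55.7  76. ]
top drip_tip [289.2 180.6] 0.57 [605.1 -63.6  98. ]
top drip_tip [322.5 178. ] 0.25 [ 613.9 -174.8   98. ]
top pot_mark [285.7 181.6] 0.55 [606.4 -50.   76. ]
```

View pics/side4.png

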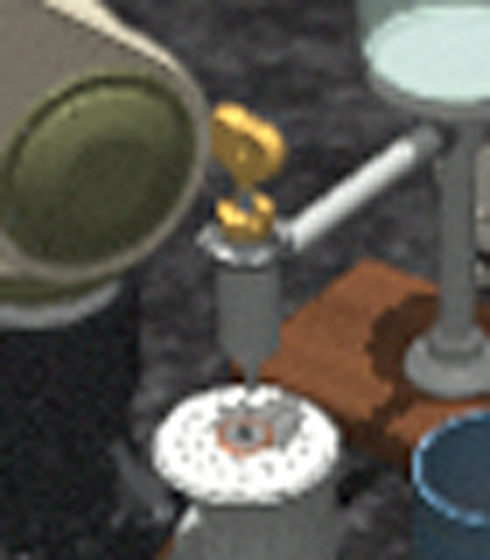

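View pics/top4.png

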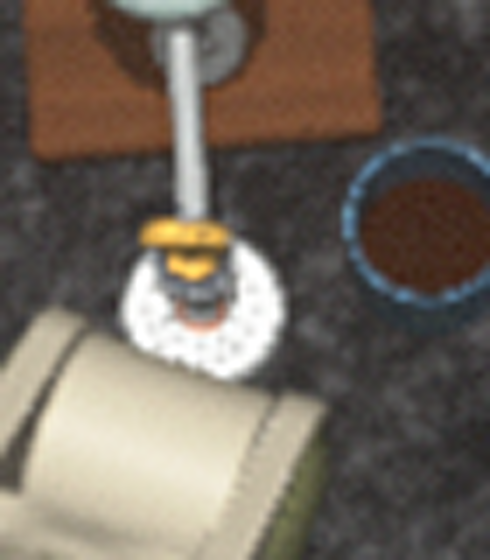

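```bash
python3 - <<'E'
from h import *
import pickle; cs=pickle.load(open("c4.pkl","rb")); S,T=cs["side"],cs["top"]
f=lambda n,x,y:((270 if n=="s" else 260)+(x+.5)/7-.5,140+(y+.5)/7-.5)
g=lambda n,x,y,z:print(n,z,np.round(onz(S if n=="s" else T,f(n,x,y),z),1))
g("s",246,434,76);g("s",251,385,98);g("s",240,240,174)
g("t",204,298,76)
for p in [(122,305),(286,305),(204,381)]: g("t",*p,76)
g("t",198,287,174);g("t",187,229,232)
# where would the mark go, predicted from axis hypotheses
for X in [(598,-65),(600,-66),(598,-68)]:
    for z in (76,98,174,232):
        a=proj(S,[*X,z])[0];b=proj(T,[*X,z])[0]
        print(X,z,((a+.5-[270,140])*7-.5).round(),((b+.5-[260,140])*7-.5).round())
E
```

```text
s 76 [599.  -62.8  76. ]
s 98 [604.  -61.9  98. ]
s 174 [597.5 -64.4 174. ]
t 76 [604.6 -60.2  76. ]
t 76 [601.1 -20.5  76. ]
t 76 [ 601.1 -100.    76. ]
t 76 [563.7 -60.8  76. ]
t 174 [588.6 -65.4 174. ]
t 232 [601.6 -65.  232. ]
(598, -65) 76 [248. 437.] [214. 311.]
(598, -65) 98 [247. 394.] [210. 302.]
(598, -65) 174 [242. 240.] [198. 267.]
(598, -65) 232 [238. 116.] [187. 237.]
(600, -66) 76 [253. 436.] [216. 307.]
(600, -66) 98 [252. 393.] [212. 298.]
(600, -66) 174 [247. 239.] [200. 262.]
(600, -66) 232 [243. 114.] [189. 233.]
(598, -68) 76 [254. 440.] [220. 311.]
(598, -68) 98 [252. 397.] [217. 302.]
(598, -68) 174 [248. 243.] [204. 267.]
(598, -68) 232 [244. 118.] [194. 237.]
```

The side crop shows the mark at (246,434) and the tip's lower end at (251,388), so the pot is about 3 mm short in -y. I'll nudge it, let go, rise and check from the wrist.

Emit:
arm_command --pt "0 -0.002 0 0 0" --pt "0 -0.001 0 0 0" --pt "0 0 0 0 0" --pt "0 0 0 0 0"

```text
time_s: 8.72
eef_pos: [492.2, -59.5, 35.8]
ee_rot: [0.707, 0.007, 0.707, -0.007]
force: [0.3, 8.2, 6.5]
grip_width: 0.179
```

```bash
python3 - <<'E'
from rig import ctrl
from h import *
import pickle
s=ctrl.sense()
print(s["time_s"],s["eef_pos"],s["force"],s["wrist_torque"],s["grip_width"])
cs={}
for n in ["side"]:
  cc=cs[n]=ctrl.capture(n)
  for q,z in [("drip_tip",98),("pot_mark",76)]:
    for r in ctrl.place_of(n,q)[:2]: print(n,q,np.round(r["uv"],1),round(r["score"],2),np.round(onz(cc,r["uv"],z,s),1))
save(cs["side"],"side5",(270,140,340,220),7)
E
```

```text
8.725 [492.21210504 -59.49815482  35.81312643] [0.32651107 8.18802542 6.46458997] [ 1.20377951 -0.45076557  0.58486024] 0.17865568613061844
side drip_tip [304.8 196.7] 0.69 [595.  -67.5  98. ]
side pot_mark [302.9 200.5] 0.68 [599.6 -55.2  76. ]
```

View pics/side5.png

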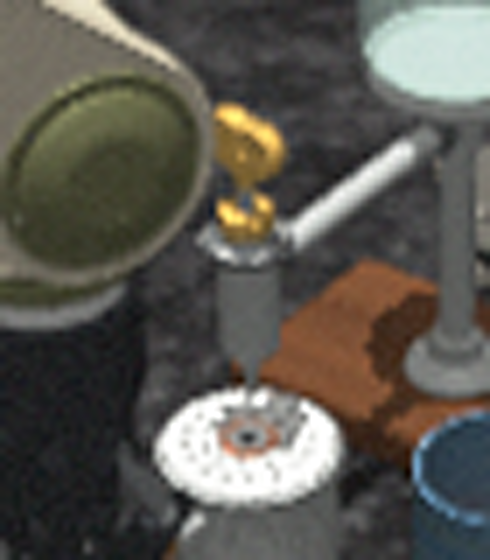

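The side crop now shows the mark at (249,436) directly below the tip end at (250,393), which is where a common vertical axis projects. I'll release, rise and look from the wrist.

Emit:
arm_command --pt "0 0 0 0 0.3" --pt "0 0 0 0 0.6" --pt "0 0 0 0 0.7" --pt "0 0 0 0 0.7" --pt "-0.03 0 0 0 0.7" --pt "-0.05 0 0 0 0.7" --pt "-0.055 0 0 0 0.7" --pt "-0.055 0 0 0 0.7" --pt "-0.055 0 0 0 0.7" --pt "-0.04 0 0 0 0.7" --pt "0 0 0 0 0.7"

```text
time_s: 10.25
eef_pos: [492.5, -60.6, 322.9]
ee_rot: [0.709, 0.007, 0.705, -0.008]
force: [-0.3, -0.1, -0.7]
grip_width: 0.7
```

```bash
cat > look.py <<'E'
import sys
from rig import ctrl
from h import *
import pickle
t=sys.argv[1]
s=ctrl.sense(); c=ctrl.capture("wrist"); save(c,"w"+t)
print(s["time_s"],s["eef_pos"].round(1),s["joints"].round(3),s["force"].round(1),s["wrist_torque"].round(2),s["grip_width"])
for q,z in [("drip_tip",98),("pot_mark",76),("thumbscrew_grip",222),("drip_stand",0)]:
    for r in ctrl.place_of("wrist",q)[:2]: print(q,np.round(r["uv"],1),round(r["score"],2),np.round(onz(c,r["uv"],z,s),1))
cs={"s":s,"wrist":c}
for n in ["side","top"]:
  cc=cs[n]=ctrl.capture(n)
  for q,z in [("drip_tip",98),("pot_mark",76)]:
    for r in ctrl.place_of(n,q)[:2]: print(n,q,np.round(r["uv"],1),round(r["score"],2),np.round(onz(cc,r["uv"],z,s),1))
save(cs["side"],"side"+t,(270,140,340,220),7);save(cs["top"],"top"+t,(260,140,330,220),7)
pickle.dump(cs,open("c%s.pkl"%t,"wb"))
E
python3 look.py 6
```

```text
10.25 [492.5 -60.6 322.9] [-0.359  0.195  1.412 -0.     1.528 -1.909] [-0.3 -0.1 -0.7] [-0.04  0.04  0.03] 0.700216723318147
drip_tip [322.5 249.5] 0.91 [602.9 -63.9  98. ]
pot_mark [327.6 244.3] 0.8 [604.9 -56.2  76. ]
thumbscrew_grip [320.9 298.6] 0.98 [598.  -64.9 222. ]
side drip_tip [307.7 196.6] 0.65 [600.7 -73.6  98. ]
side drip_tip [333.8 287.1] 0.3 [ 372.  -356.7   98. ]
side pot_mark [303.8 202.2] 0.61 [595.  -62.8  76. ]
top pot_mark [357.4 231.1] 0.71 [ 438.4 -290.5   76. ]
```

View pics/w6.png

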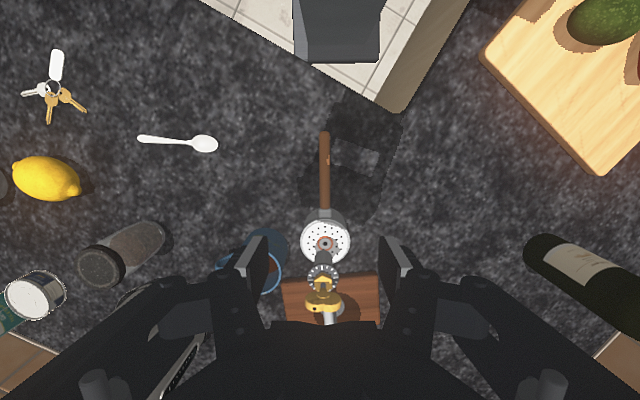

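View pics/side6.png

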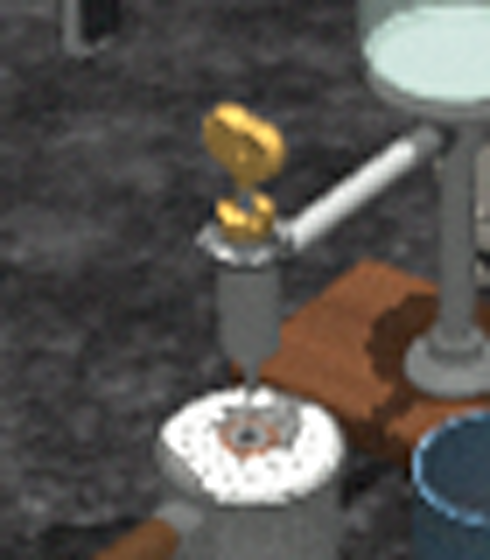

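View pics/top6.png

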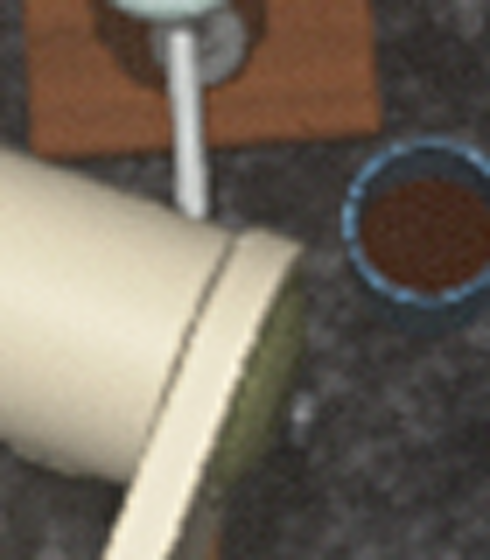

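```bash
python3 - <<'E'
from h import *
import pickle; c6=pickle.load(open("c6.pkl","rb")); c=c6["wrist"];s=c6["s"]
save(c,"w6z",(280,205,375,330),6)
for X in [(598,-65),(600,-66),(598,-68),(600,-63)]:
    print(X,[((proj(c,[*X,z],s)[0]+.5-[280,205])*6-.5).round().tolist() for z in (76,98,174,185,222,234)])
E
```

```text
(598, -65) [[253.0, 214.0], [252.0, 251.0], [250.0, 416.0], [249.0, 446.0], [247.0, 564.0], [246.0, 609.0]]
(600, -66) [[249.0, 221.0], [248.0, 259.0], [245.0, 425.0], [244.0, 455.0], [241.0, 574.0], [240.0, 619.0]]
(598, -68) [[241.0, 214.0], [240.0, 251.0], [234.0, 416.0], [233.0, 446.0], [229.0, 564.0], [228.0, 609.0]]
(600, -63) [[261.0, 221.0], [261.0, 258.0], [260.0, 425.0], [260.0, 455.0], [259.0, 574.0], [259.0, 619.0]]
```

View pics/w6z.png

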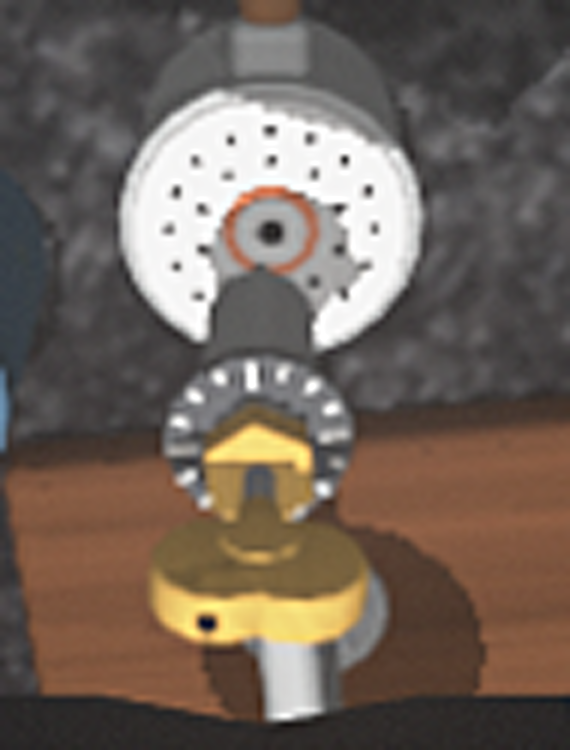

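The wrist zoom shows the ring at (271,232) and the valve axis (collar, nut, spindle) at u≈260. That puts the mark about 2.5 mm too far in +y. The black dot is on the head's right-hand (-y) half, at zoom (207,622). I'll check again from lower down, then correct.

Emit:
arm_command --pt "0.05 0 0 0 0.7" --pt "0.05 0 0 0 0.7" --pt "0.02 0 0 0 0.7" --pt "0 0 0 0 0.7"

```text
time_s: 11.3
eef_pos: [491.3, -60.2, 199.3]
ee_rot: [0.706, 0.008, 0.708, -0.007]
force: [-0.4, 0.8, 0.6]
grip_width: 0.702
```

```bash
python3 look.py 7; python3 - <<'E'
from h import *
import pickle; c6=pickle.load(open("c7.pkl","rb")); c=c6["wrist"];s=c6["s"]
save(c,"w7z",(270,210,380,330),6)
for X in [(598,-65),(600,-66),(600,-63)]:
    print(X,[((proj(c,[*X,z],s)[0]+.5-[270,210])*6-.5).round().tolist() for z in (76,98,146,174)])
E
```

```text
11.3 [491.3 -60.2 199.3] [-0.359  0.277  1.633 -0.     1.235 -1.909] [-0.4  0.8  0.6] [0.03 0.05 0.02] 0.7016741646376841
drip_tip [321.5 306.4] 0.86 [605.  -63.7  98. ]
pot_mark [324.  291.8] 0.89 [602.5 -61.   76. ]
thumbscrew_grip [124.4 148.9] 0.73 [ 434.  -145.2  222. ]
side drip_tip [304.8 197.7] 0.76 [591.3 -70.8  98. ]
side pot_mark [305.6 200.4] 0.81 [605.  -60.9  76. ]
side pot_mark [334.5 288.2] 0.26 [ 386.8 -346.9   76. ]
top pot_mark [286.4 185. ] 0.48 [594.7 -52.5  76. ]
top pot_mark [358.5 230. ] 0.37 [ 442.1 -294.2   76. ]
(598, -65) [[304.0, 472.0], [303.0, 546.0], [300.0, 750.0], [297.0, 911.0]]
(600, -66) [[299.0, 482.0], [297.0, 556.0], [293.0, 762.0], [289.0, 924.0]]
(600, -63) [[315.0, 482.0], [315.0, 555.0], [314.0, 762.0], [313.0, 923.0]]
```

View pics/w7z.png

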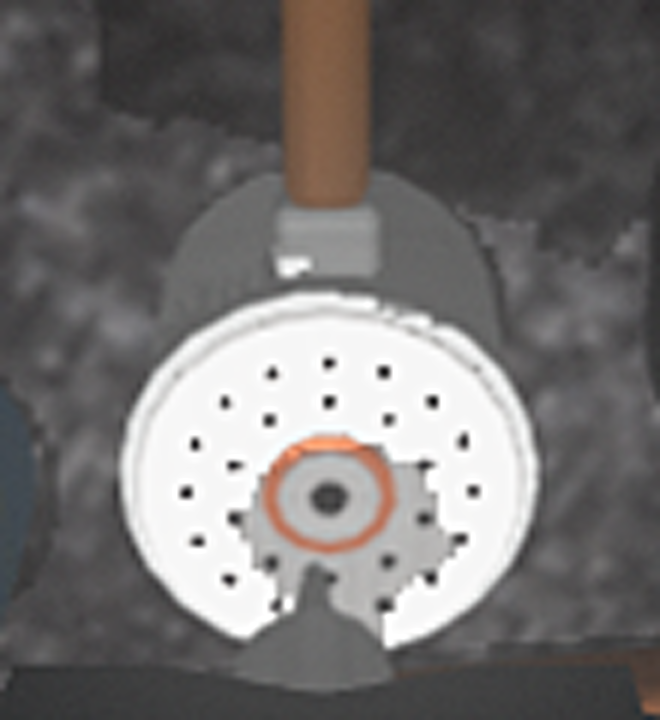

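View pics/top7.png

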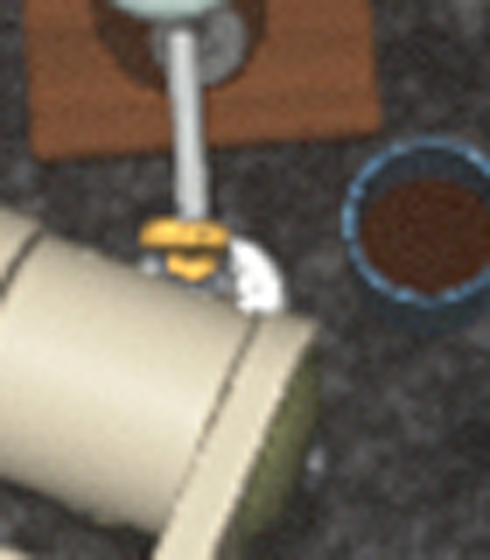

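The lower view agrees: the ring is at (329,497) and the tip nose at (316,567), so the mark is 2.4 mm too far in +y and within 1 mm in x. I'll regrip and correct.

Emit:
arm_command --pt "0.05 0 0 0 0.7" --pt "0.05 0 0 0 0.7" --pt "0.04 0 0 0 0.6" --pt "0.023 0 0 0 0.5" --pt "0 0 0 0 0.3" --pt "0 0 0 0 0" --pt "0 0 0 0 0" --pt "0 0 0 0 0" --pt "0 -0.001 0 0 0" --pt "0 -0.001 -0.0005 0 0" --pt "0 -0.001 0 0 0" --pt "0 0 0 0 0" --squeeze 40

```text
time_s: 13.35
eef_pos: [491.4, -63.4, 37.5]
ee_rot: [0.707, 0.007, 0.707, -0.007]
force: [-1.1, 5.8, 2.9]
grip_width: 0.178
```

```bash
python3 - <<'E'
from rig import ctrl
from h import *
s=ctrl.sense(); print(s["time_s"],s["eef_pos"].round(2),s["force"].round(1),s["wrist_torque"].round(2),s["grip_width"])
cc=ctrl.capture("side"); save(cc,"side8",(270,140,340,220),7)
E
```

```text
13.35 [491.39 -63.35  37.45] [-1.1  5.8  2.9] [ 0.9  -0.21  0.39] 0.17751895836621495
```

View pics/side8.png

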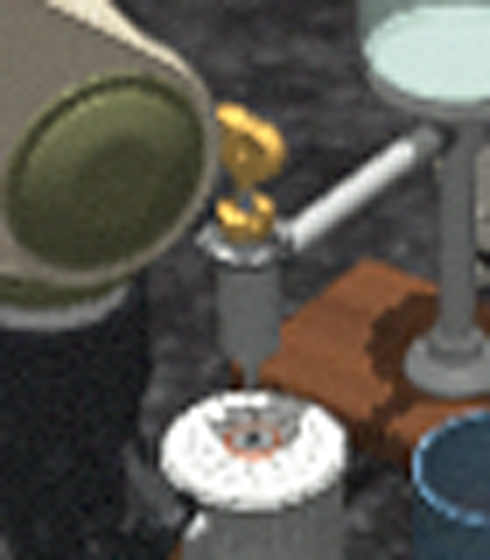

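Emit:
arm_command --pt "0 0 0 0 0.3" --pt "0 0 0 0 0.6" --pt "0 0 0 0 0.7" --pt "-0.03 0 0 0 0.7" --pt "-0.05 0 0 0 0.7" --pt "-0.055 0 0 0 0.7" --pt "-0.028 0 0 0 0.7" --pt "0 0 0 0 0.7"

```text
time_s: 14.4
eef_pos: [492.0, -63.7, 202.0]
ee_rot: [0.708, 0.007, 0.706, -0.008]
force: [0.0, -0.6, -1.1]
grip_width: 0.7
```

```bash
python3 look.py 9; python3 - <<'E'
from h import *
import pickle; c6=pickle.load(open("c9.pkl","rb")); c=c6["wrist"];s=c6["s"]
save(c,"w9z",(270,210,380,330),6)
for X in [(598,-65),(600,-66),(600,-63)]:
    print(X,[((proj(c,[*X,z],s)[0]+.5-[270,210])*6-.5).round().tolist() for z in (76,98,146,174)])
E
```

```text
14.4 [492.  -63.7 202. ] [-0.365  0.273  1.631 -0.     1.234 -1.915] [ 0.  -0.6 -1.1] [-0.01 -0.03 -0.01] 0.7002461849150146
drip_tip [324.8 300.1] 0.6 [601.2 -64.   98. ]
pot_mark [328.2 289.9] 0.57 [603.8 -60.2  76. ]
side drip_tip [306.2 195.2] 0.73 [603.1 -65.7  98. ]
side drip_tip [300.9 223.8] 0.61 [ 495.8 -142.2   98. ]
side pot_mark [307.  200.8] 0.6 [606.1 -65.4  76. ]
top drip_tip [286.6 185.6] 0.35 [588.1 -55.1  98. ]
top pot_mark [287.5 182.5] 0.39 [603.3 -56.1  76. ]
(598, -65) [[325.0, 455.0], [325.0, 527.0], [325.0, 728.0], [325.0, 884.0]]
(600, -66) [[320.0, 464.0], [319.0, 537.0], [319.0, 739.0], [318.0, 897.0]]
(600, -63) [[336.0, 464.0], [337.0, 537.0], [339.0, 739.0], [341.0, 896.0]]
```

View pics/w9z.png

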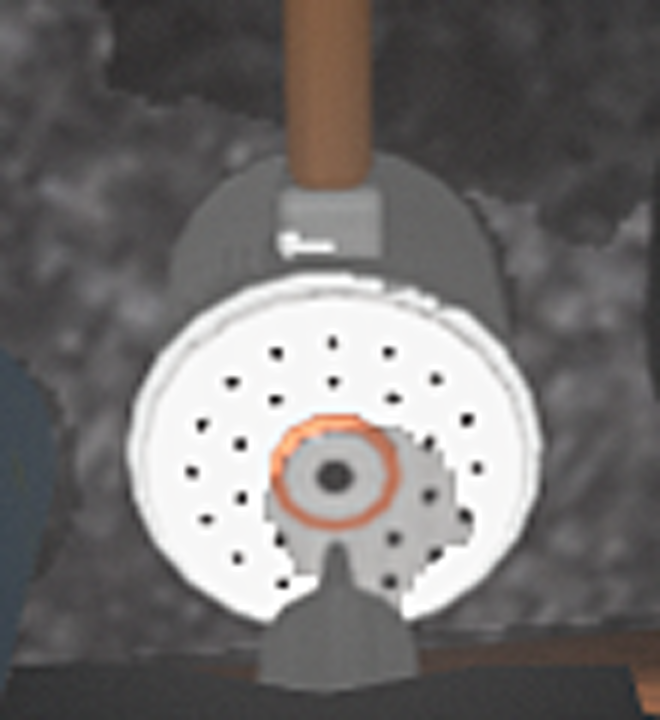

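View pics/side9.png

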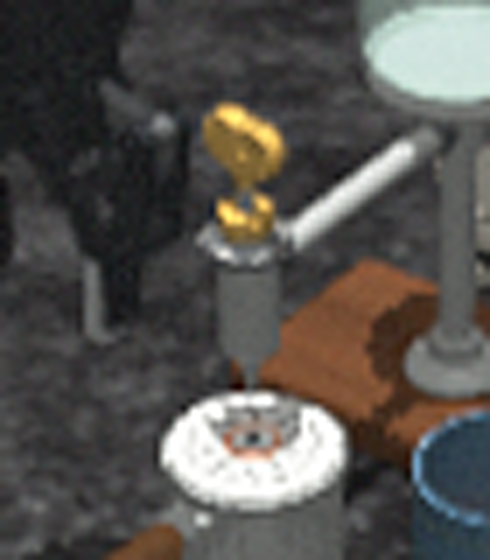

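The mark (334,477) and tip nose (337,543) now line up to under 1 mm, so the pot is done. Next I'll go up, turn the jaws across the screw head and hover over it. The dot on the -y half means head x points to +y, so θ≈1.5 rad.

Emit:
arm_command --pt "-0.06 0 0 0 0.7" --pt "-0.05 0 0 0.17 0.7" --pt "0 0 0 0.17 0.7" --pt "0 0 0 0.17 0.7" --pt "0 0 0 0.17 0.7" --pt "0 0 0 0.17 0.7" --pt "0 0 0 0.17 0.6" --pt "0 0 0 0.17 0.6" --pt "0 0 0 0.17 0.6" --pt "0 0 0 0.165 0.6" --pt "0 0.055 0 0 0.6" --pt "0 0.053 0 0 0.6"

```text
time_s: 16.45
eef_pos: [600.6, -60.6, 310.6]
ee_rot: [0.506, 0.494, 0.506, -0.494]
force: [0.4, -0.6, 0.7]
grip_width: 0.605
```

```bash
python3 look.py 10; python3 - <<'E'
from h import *
import pickle; c6=pickle.load(open("c10.pkl","rb")); c=c6["wrist"];s=c6["s"]
save(c,"w10z",(265,150,385,260),6)
print(Rq(s["ee_rot"]).as_matrix().round(3))
for X in [(598,-65),(600,-66),(600,-63)]:
    print(X,[((proj(c,[*X,z],s)[0]+.5-[265,150])*6-.5).round().tolist() for z in (174,185,207,233)])
E
```

```text
16.45 [600.6 -60.6 310.6] [-0.294  0.457  1.089 -0.     1.595 -0.319] [ 0.4 -0.6  0.7] [ 0.03  0.02 -0.02] 0.6045213313223384
drip_tip [325.9 177.8] 0.58 [606.  -60.4  98. ]
pot_mark [323.9 176.7] 0.56 [603.5 -63.1  76. ]
thumbscrew_grip [323.6 203.2] 0.74 [602.5 -59.7 222. ]
drip_stand [323.5 166.8] 0.94 [603.2 -60.5   0. ]
side drip_tip [304.6 196.6] 0.71 [595.  -66.8  98. ]
side pot_mark [305.1 199.4] 0.62 [607.8 -56.5  76. ]
top drip_tip [287.3 183.1] 0.68 [596.6 -57.3  98. ]
top pot_mark [287.2 183.9] 0.81 [598.5 -55.2  76. ]
top pot_mark [286.8 182. ] 0.61 [605.1 -53.7  76. ]
[[ 0.001  1.     0.025]
 [-0.     0.025 -1.   ]
 [-1.     0.001  0.   ]]
(598, -65) [[326.0, 275.0], [326.0, 291.0], [324.0, 328.0], [321.0, 379.0]]
(600, -66) [[338.0, 281.0], [337.0, 297.0], [336.0, 334.0], [335.0, 386.0]]
(600, -63) [[338.0, 264.0], [338.0, 280.0], [337.0, 315.0], [336.0, 366.0]]
```

View pics/w10.png

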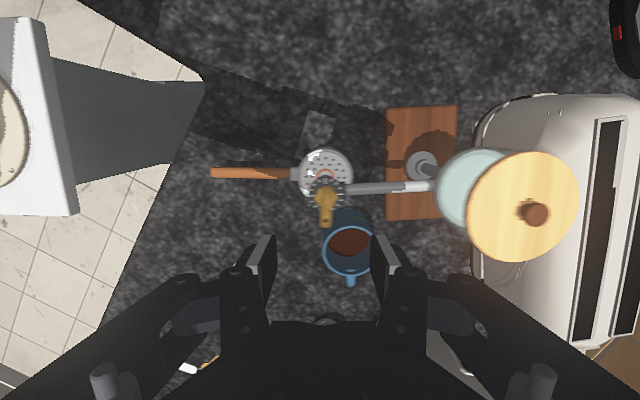

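View pics/w10z.png

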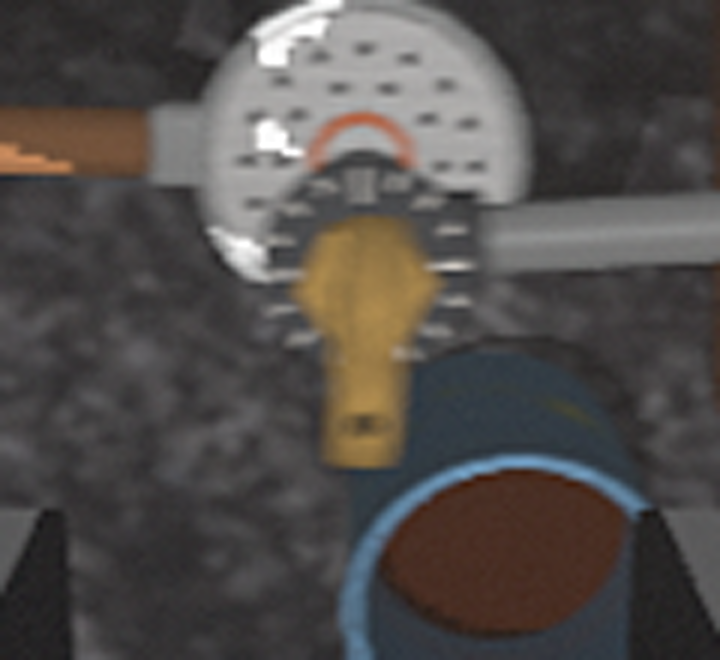

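The hover view (zoom) shows the head running from about (365,220) to (365,465), with the dot at (365,425). The collar's quarter ticks are at (290,275) and (453,266), so the stand yaw is about 4.6° and θ about 1.51. The head is about 2.5 mm along +tool y. I'll shift, descend and close gently.

Emit:
arm_command --pt "0.03 0.0025 0.003 0 0.6" --pt "0.04 0 0 0 0.6" --pt "0.03 0 0 0 0.5" --pt "0.0075 0 0 0 0.5" --pt "0 0 0 0 0.4" --pt "0 0 0 0 0.3" --squeeze 20

```text
time_s: 17.75
eef_pos: [602.3, -63.8, 204.4]
ee_rot: [0.507, 0.494, 0.505, -0.493]
force: [0.5, -0.6, -0.5]
grip_width: 0.302
```

```bash
python3 look.py 11; python3 - <<'E'
from h import *
import pickle; c6=pickle.load(open("c11.pkl","rb")); c=c6["wrist"];s=c6["s"]
save(c,"w11z",(265,180,385,290),6)
E
```

```text
17.75 [602.3 -63.8 204.4] [-0.299  0.51   1.28   0.     1.349 -0.324] [ 0.5 -0.6 -0.5] [ 0.01 -0.04 -0.03] 0.3016531894507723
drip_tip [323.8 195.9] 0.74 [604.7 -60.8  98. ]
pot_mark [324.2 192.9] 0.86 [605.3 -63.4  76. ]
pot_mark [323.4 196.4] 0.72 [604.6 -67.   76. ]
thumbscrew_grip [319.2 258.6] 0.98 [601.6 -61.3 222. ]
drip_stand [323.1 196.7] 0.33 [605.  -87.1   0. ]
side drip_tip [306.1 195.8] 0.94 [600.7 -67.5  98. ]
side pot_mark [305.7 199.4] 0.63 [608.9 -57.9  76. ]
top drip_tip [419.8 219.2] 0.43 [ 475.3 -494.4   98. ]
top pot_mark [287.3 185.5] 0.78 [592.9 -55.6  76. ]
```

View pics/w11z.png

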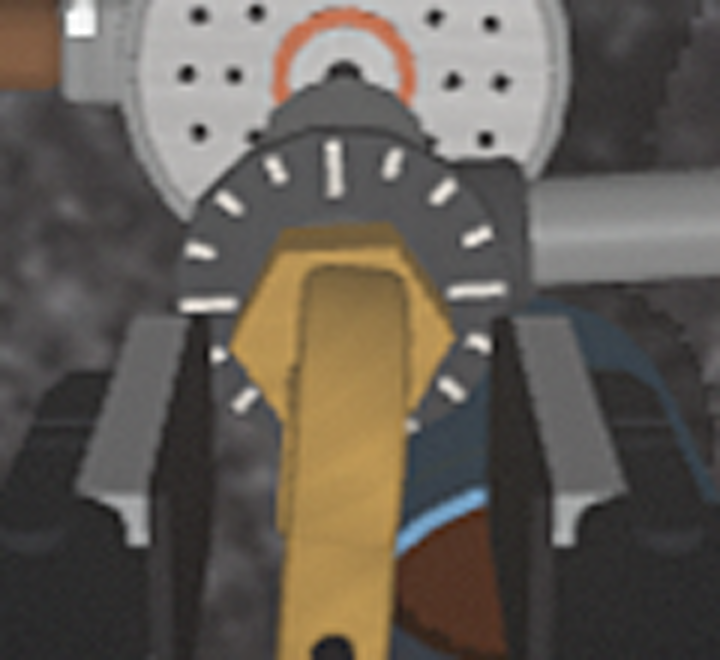

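View pics/side11.png

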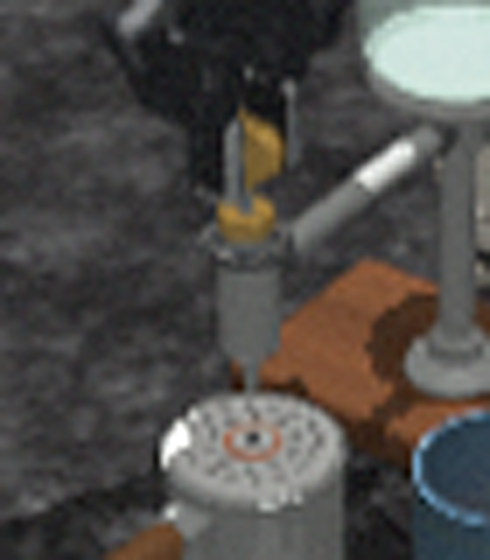

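Between the open pads (zoom u 213 and 492, middle 352) the head sits at u≈346, turned about 3° from the pads. The collar ticks at (208,305) and (478,291) give a stand yaw of 4.4°. I'll trim and close gently.

Emit:
arm_command --pt "0 -0.0005 0.001 0.05 0.3" --pt "0 0 0 0 0.2" --pt "0 0 0 0 0" --pt "0 0 0 0 0" --pt "0 0 0 0 0" --pt "0 0 0 0 0" --squeeze 20

```text
time_s: 19.05
eef_pos: [601.4, -64.6, 202.8]
ee_rot: [0.494, 0.506, 0.494, -0.506]
force: [-0.1, 0.2, 0.6]
grip_width: 0.097
```

```bash
python3 look.py 12|head -1; python3 - <<'E'
from h import *
import pickle; c6=pickle.load(open("c12.pkl","rb")); c=c6["wrist"];s=c6["s"]
save(c,"w12z",(265,180,385,290),6)
print(Rq(s["ee_rot"]).as_matrix().round(3))
E
```

```text
19.05 [601.4 -64.6 202.8] [-0.301  0.511  1.283 -0.     1.347 -0.276] [-0.1  0.2  0.6] [-0.   -0.06  0.03] 0.09655951267069204
[[ 0.     1.    -0.025]
 [-0.    -0.025 -1.   ]
 [-1.     0.     0.   ]]
```

View pics/w12z.png

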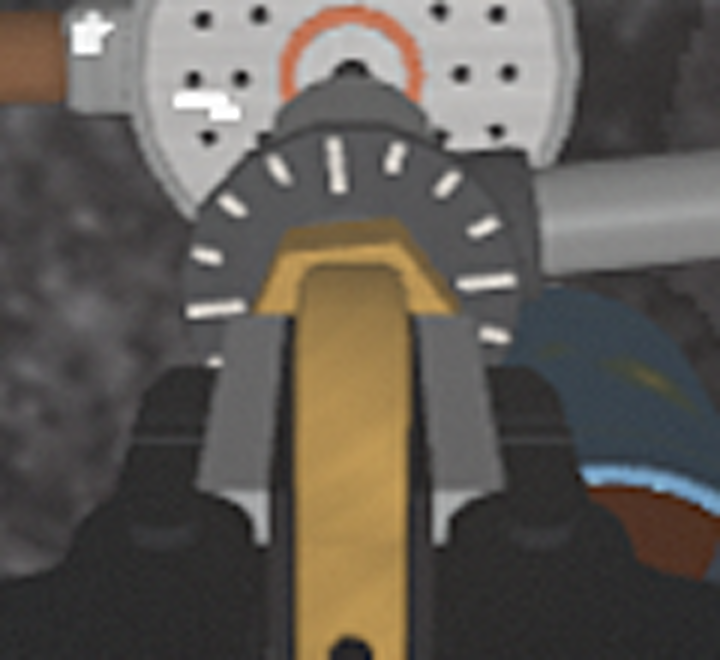

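The head is held (width 0.097, force about 0 N). The jaws are now aligned with it, giving θ≈84° (1.47 rad). I'll firm the grip and turn clockwise.

Emit:
arm_command --pt "0 0 0 0 0" --pt "0 0 0 0.06 0" --pt "0 0 0 0.12 0" --pt "0.0002 0 0 0.12 0" --pt "0 0 0 0.12 0" --pt "0.0002 0 0 0.12 0" --pt "0 0 0 0.12 0" --pt "0.0002 0 0 0.12 0" --pt "0 0 0 0.12 0" --pt "0.0002 0 0 0.12 0" --pt "0 0 0 0.12 0" --pt "0 0 0 0.1 0" --squeeze 50

```text
time_s: 21.1
eef_pos: [600.7, -64.1, 202.0]
ee_rot: [-0.106, -0.698, -0.107, 0.7]
force: [-3.5, 2.6, 3.5]
grip_width: 0.096
```

```bash
cat > st.py <<'E'
from rig import ctrl
from h import *
s=ctrl.sense(); M=Rq(s["ee_rot"]).as_matrix()
print(round(s["time_s"],2),s["eef_pos"].round(2),"J6 %.3f"%s["joints"][5],"yaw_y deg %.2f"%np.degrees(np.arctan2(M[1,1],M[0,1])),s["force"].round(1),s["wrist_torque"].round(3),"tau6 %.3f"%s["tau"][5],round(s["grip_width"],3))
E
python3 st.py; python3 look.py 13|head -1; python3 - <<'E'
from h import *
import pickle; c6=pickle.load(open("c13.pkl","rb")); c=c6["wrist"];s=c6["s"]
save(c,"w13z",(265,180,385,290),6)
E
```

```text
21.1 [600.74 -64.08 202.02] J6 0.968 yaw_y deg -72.66 [-3.5  2.6  3.5] [0.386 0.597 0.093] tau6 -0.906 0.096
21.1 [600.7 -64.1 202. ] [-0.3    0.511  1.285  0.     1.347  0.968] [-3.5  2.6  3.5] [0.39 0.6  0.09] 0.09631889300649664
```

View pics/w13z.png

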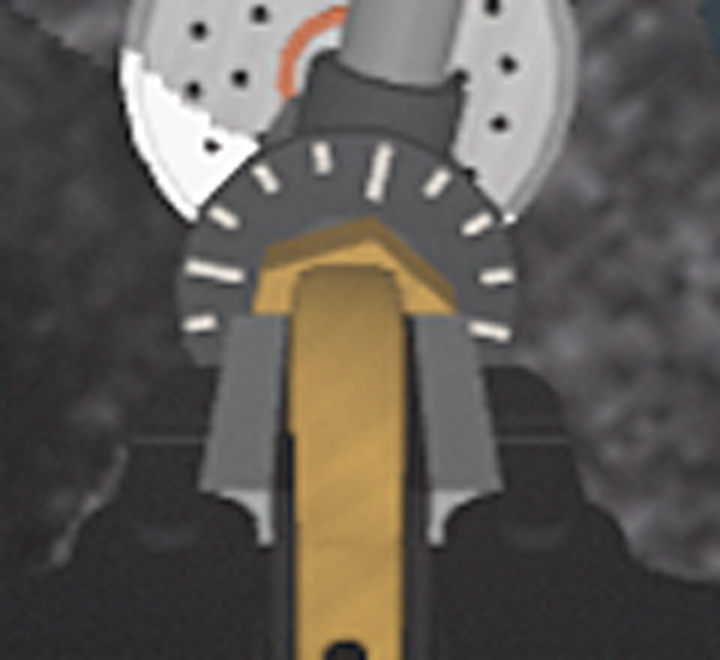

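Turned 71°; the long tick at (380,170) sits about 13° to the right of the head, which is what remains. I'll go in small steps and watch the torque.

Emit:
arm_command --pt "0 0 0 0.05 0" --pt "0 0 0 0.05 0" --pt "0 0 0 0.05 0" --pt "0 0 0 0.03 0" --pt "0 0 0 0 0"

```text
time_s: 22.28
eef_pos: [600.8, -64.0, 201.9]
ee_rot: [-0.045, -0.705, -0.046, 0.706]
force: [-4.3, 4.4, 2.6]
grip_width: 0.096
```

```bash
python3 st.py
```

```text
22.27 [600.79 -63.99 201.93] J6 1.142 yaw_y deg -82.66 [-4.3  4.4  2.6] [ 0.647  0.783 -0.078] tau6 0.061 0.096
```

Emit:
arm_command --pt "0 0 0 0.03 0" --pt "0 0 0 0 0" --pt "0 0 0 0 0"

```text
time_s: 22.65
eef_pos: [600.8, -64.0, 201.9]
ee_rot: [-0.034, -0.706, -0.035, 0.707]
force: [-4.6, 4.3, 3.3]
grip_width: 0.095
```

```bash
python3 st.py
```

```text
22.65 [600.79 -63.95 201.88] J6 1.172 yaw_y deg -84.36 [-4.6  4.3  3.3] [ 0.575  0.736 -0.046] tau6 -0.055 0.095
```

Emit:
arm_command --pt "0 0 0 0.03 0" --pt "0 0 0 0 0" --pt "0 0 0 0 0"

```text
time_s: 23.02
eef_pos: [600.8, -63.9, 201.9]
ee_rot: [-0.024, -0.706, -0.025, 0.707]
force: [-3.6, 4.1, 2.7]
grip_width: 0.094
```

```bash
python3 st.py
```

```text
23.02 [600.78 -63.92 201.88] J6 1.201 yaw_y deg -85.99 [-3.6  4.1  2.7] [0.538 0.685 0.64 ] tau6 0.635 0.094
```

Torque jumped from about 0.06 to 0.64 N m at head yaw ≈4.0–4.5°, which matches the stand yaw. One more small push will confirm it.

Emit:
arm_command --pt "0 0 0 0.02 0" --pt "0 0 0 0 0" --pt "0 0 0 0 0"

```text
time_s: 23.4
eef_pos: [600.8, -63.9, 201.9]
ee_rot: [-0.018, -0.706, -0.018, 0.708]
force: [-4.4, 3.6, 3.1]
grip_width: 0.097
```

```bash
python3 st.py;python3 look.py 14|head -1; python3 - <<'E'
from h import *
import pickle; c6=pickle.load(open("c14.pkl","rb")); c=c6["wrist"];s=c6["s"]
save(c,"w14z",(265,180,385,290),6)
E
```

```text
23.4 [600.79 -63.89 201.92] J6 1.220 yaw_y deg -87.09 [-4.4  3.6  3.1] [0.53  0.697 1.071] tau6 1.098 0.097
23.4 [600.8 -63.9 201.9] [-0.3    0.511  1.285  0.     1.347  1.22 ] [-4.4  3.6  3.1] [0.53 0.7  1.07] 0.09705053568812115
```

View pics/w14z.png

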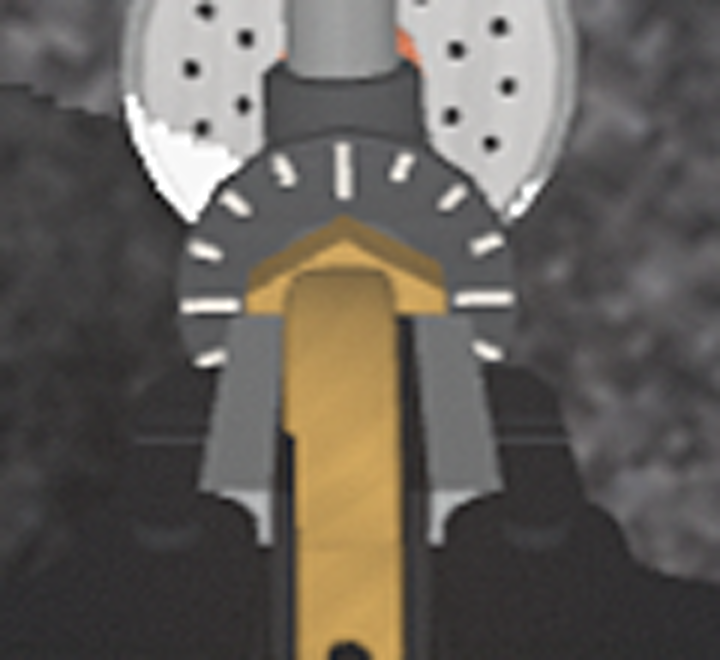

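The collar's long tick at (344,170) and the pipe are now in line with the head, and torque reached 1.07 N m, so the needle is seated. Extrapolating the torque to zero puts the seat at jaw yaw ≈-84.5°, so a quarter turn back is +5.6°, about -1.62 rad from here with a 1 mm rise.

Emit:
arm_command --pt "0 0 0 -0.06 0" --pt "0 0 0 -0.12 0" --pt "-0.0002 0 0 -0.14 0" --pt "0 0 0 -0.14 0" --pt "-0.0002 0 0 -0.14 0" --pt "0 0 0 -0.14 0" --pt "-0.0002 0 0 -0.14 0" --pt "0 0 0 -0.14 0" --pt "-0.0002 0 0 -0.14 0" --pt "0 0 0 -0.14 0" --pt "-0.0002 0 0 -0.14 0" --pt "0 0 0 -0.12 0"

```text
time_s: 25.45
eef_pos: [601.5, -64.7, 202.9]
ee_rot: [0.51, 0.49, 0.51, -0.489]
force: [0.1, 1.0, 1.1]
grip_width: 0.092
```

Emit:
arm_command --pt "0 0 0 -0.04 0" --pt "0 0 0 0 0" --pt "0 0 0 0 0"

```text
time_s: 25.82
eef_pos: [601.5, -64.7, 203.0]
ee_rot: [0.519, 0.481, 0.518, -0.481]
force: [1.5, 0.5, 0.6]
grip_width: 0.098
```

```bash
python3 st.py;python3 look.py 15; python3 - <<'E'
from h import *
import pickle; c6=pickle.load(open("c15.pkl","rb")); c=c6["wrist"];s=c6["s"]
save(c,"w15z",(265,180,385,290),6)
E
```

```text
25.82 [601.49 -64.66 202.97] J6 -0.376 yaw_y deg 4.30 [1.5 0.5 0.6] [ 0.025 -0.143  0.042] tau6 0.036 0.098
25.825 [601.5 -64.7 203. ] [-0.301  0.511  1.283  0.     1.347 -0.376] [1.5 0.5 0.6] [ 0.02 -0.14  0.04] 0.09790866165670532
drip_tip [225.2 180.9] 0.4 [512.4 -54.   98. ]
pot_mark [324.6 191.3] 0.96 [604.4 -62.1  76. ]
thumbscrew_grip [322.  257.2] 0.93 [602.  -60.7 222. ]
side drip_tip [305.1 195.1] 0.94 [601.4 -63.   98. ]
side pot_mark [307. 201.] 0.68 [605.4 -66.   76. ]
top pot_mark [287.5 184.9] 0.5 [595.  -56.2  76. ]
top pot_mark [379.3 183.3] 0.23 [ 600.4 -367.2   76. ]
```

View pics/w15z.png

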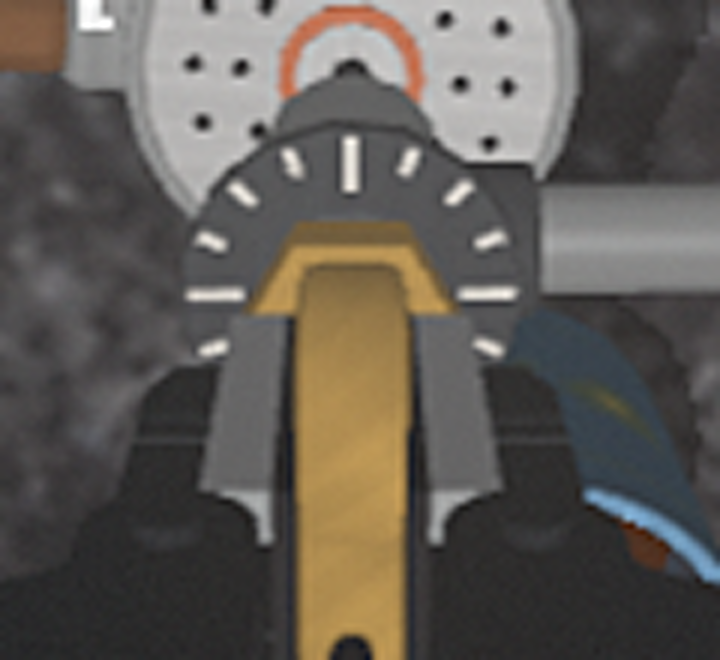

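View pics/side15.png

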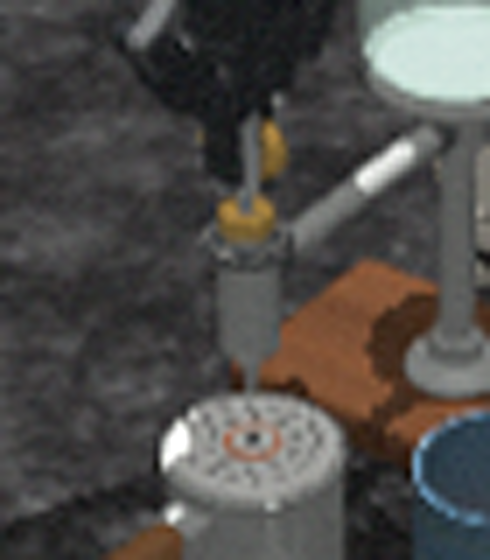

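The collar's long ticks are square to the jaws ((215,295), (487,294), (350,165)) and the head lies along the perpendicular. That is a quarter turn open, and wrist torque is down to 0.04 N m. The ring at (351,65) is still on the valve axis, so I'm handing in.

```bash
python3 - <<'E'
from rig import ctrl
print(ctrl.finish_job())
E
python3 st.py
```

```text
the job is handed in; nothing more can be done
None
the job is handed in; nothing more can be done
```

The stand is set up and I handed the job in at about 26 s. The gripper is still holding the thumbscrew a quarter turn open.

- **Pot:** I slid it by its handle without lifting it. The first release left it about 2.4 mm off in y, so I gripped it again, moved it over and let go. The close wrist view after that put the ringed hole within about 1 mm of straight under the drip tip. The networks' drip-tip and pot-mark points scattered by up to about 1 cm, so I relied on the close-up pictures for this.
- **Valve:** I turned the thumbscrew clockwise about 84° until the wrist torque jumped from about 0.06 to 0.64 N m. A small extra push took it to 1.07 N m with the head in line with the pipe and the long tick, so the needle was seated. I then backed it off counter-clockwise.
- **Setting:** In the last picture the head is square to the stand to within about 0.5°. The torque readings suggest about 1° less than a quarter turn, so the two checks differ by about 1°.
- **Gland nut:** The fingertips are about 14 mm above it, so it should be clear to reach. I did not touch the mug, jar, teaspoon or lemon.

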